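# Check-weigh a bottle of oil on the counter beam scale

## Robot

A 6-joint arm with a two-finger parallel gripper is mounted at the origin on the work surface. World frame = base frame: x ahead of the robot, y to its left, z up, the work surface at z = 0. Lengths are in m, angles in rad, forces in N, time in s.
With the tool pointing down it reaches from about 0.25 to 0.725 m from the base axis. Payload 4 kg.
Tool frame: the origin (TCP) lies between the finger pads; the fingertips stand 11 mm ahead of it and the grasp point (between the pads) lies 8 mm behind it (bot.tip_extent is the distance from the TCP to the fingertips, in m); z points along the fingers, y is the line along which they close (so a half turn about z gives the same grasp; the last joint's range is limited). The gripper opens to 85 mm and grips with 20 to 120 N. Pads are 22 mm wide; open, the fingers measure 114 mm over their backs; the gripper's body (76 mm by 85 mm) begins 54 mm behind the grasp point. The pads swing forward as they close: fully open they stand 13 mm farther back than shut.
Start: joints at [1.202, 0.241, 0.005, 1.335, 0, 1.571], TCP at [0.18, 0.466, 0.242] pointing down, gripper open.
Joint ranges: [-2.72, 2.72], [-1.05, 1.87], [-1.09, 1.28], [-1.99, 2.15], [-1.42, 1.44], [-3.14, 3.14]. Speed limits (rad/s): [2.79, 2.79, 3.14, 3.14, 3.14, 3.14].

## Interface

Orientations are given as a unit quaternion [x, y, z, w].
In Python, from workcell import bot gives the robot as it stands. The module is installed in compiled form; this text tells all that it offers.
- The arm moves only by the tool drive_tool, never from a script. Its argument "rows" is a list of rows, each an object of numbers: "dx", "dy", "dz": the shift along the tool's x, y, z in units of 50 mm (1.0 is 50 mm); "wx", "wy", "wz": the turn, a rotation vector about the tool's x, y, z in units of 5 degrees (1.0 is 5 degrees); "hand": the finger opening in mm, from 0 to 85.4. A call has 1 to 20 rows; each row is the pose to reach, as a shift and turn from the pose commanded when the call began, along the tool's axes at that moment; what a row does not reach only later rows make up. A row lasts 1/10 s, in which the tool goes at most 50 mm and 8.59 degrees, less where a joint would pass 70% of its speed; a pose out of reach is approached as far as the arm can. A call with a gripper value outside its range is refused whole. The fingers move at their own pace and stop on an object; the grip force is fixed at half the most. Time passes only in rows, so rows that repeat a pose let the fingers close. It gives the time, the measured TCP pose, the force, the opening and the grip force at its end, in the units of the state.
- bot.get_obs(): the state, without advancing time (a new reading comes with each control period).
- bot.camera(name): name is "scene" or "top" or "wrist"; returns the picture (480x640x3 uint8, red, green, blue); there is no depth.
- bot.get_calibration(name): a dict with "vfov" (degrees; the focal length in pixels is half the picture's height over the tangent of half this angle, whatever the lens; pixels are square), "cx", "cy" (the principal point, pixels), "origin" and "rotation" of the camera in the world; the wrist camera has in their place "mount" (4x4, takes a point from camera to tool coordinates, whose origin is the TCP and whose axes are the flange's). Camera axes: x right, y up, looking along -z (the intrinsics and any distortion apply to the point x, -y, -z); pixel columns grow to the right and rows downward; lengths in m; the calibration is good to about 2 mm. The wrist camera is an equidistant fisheye: a pixel r from the principal point sees the ray r / f radians off the axis. A picture is of the moment at which its call begins: read the wrist's pose just before it. get_calibration takes no time and is no camera call.
- bot.job_done(): hands the job in; it is judged then, once.
Trained networks look in the newest picture that a camera, given by its name, has taken for a name from the list of things; names that differ only in an ending like _2 or _b are one class to them, and where a whole thing is asked for, a point or a joint stands for the part that bears it (a point fixed in the world has none). Each returns a list of dicts, best first, with "score" (0 to 1); they miss things now and then, are a little off and sometimes report something else, mostly with a low value. They report only what shows in the picture. A call takes as long as a camera call.
- bot.look_for(camera, thing): "extent" ([centre column, centre row, width, height] in pixels, round what is visible of it).
- bot.outline_of(camera, thing): "region" (480x640 bool, what is visible of it) and "extent" ([centre column, centre row, width, height] in pixels, round what is visible of it).
The state is a dict: "clock": time; "joint_pos": joint angles; "joint_vel": joint speeds; "tau": joint torques, N m; "eef_pos": TCP position; "tool_rot": TCP orientation; "ft_force": force on the tool from outside, world axes, zero at the start; "ft_torque": the same for the moment, N m; "grip_width": finger opening in m; "grasp_force": force on a finger pad.
Only numpy, scipy, OpenCV 4.12 (cv2) and the standard library are available. Lean on these libraries where they do the work, as an engineer would, in place of code of your own. Each camera call takes 0.05 s, during which the arm holds its last target. There are 200 camera calls.

## Task

Check-weigh the golden oil bottle with the yellow cap: stand it upright in the middle of the scale's square platform, then slide the brass poise along the notched beam by its red knob until the pointer at the beam's end rests level in the middle of the green band. Let go of everything.

Things in the scene. Friction and masses are not known exactly. Their poses are not given: they have to be found in the camera images.
- oil_mid (a point): Half-way up the loose glass bottle of golden oil with the yellow cap: body 60 mm across up to 78 mm, shoulder narrowing to a 26 mm neck at 94 mm, cap 32 mm across from 102 to 130 mm; 130 mm tall, standing, 0.4 to 0.65 kg. The point is on its axis, 65 mm above its foot; z up the axis. Two bottles of the same shape with red and green caps stand near it.
- platform_top (a point): Centre of the upper face of the scale's flat aluminium platform, 130 mm square, 6 mm thick, which stays level. It sinks about 20 mm on to a stop when loaded and rises again as the beam levels. Its y axis points along the beam towards poise and pointer, x across it. It overhangs all round; all within 150 mm of its centre is lower than this face.
- poise_knob (a point): Middle of the upright red knob, 18 mm across, that stands 46 mm above the brass poise block (30 mm long, 34 mm wide): 23 mm below its top and 23 mm above the block. Its y axis runs along the beam, outwards, away from the platform. The poise slides along y (190 mm of travel from its innermost place; it starts near that; about 2 N) and stays where left; it rises and sinks with the beam.
- beam (a joint): Tilt of the beam (rad): 0 = level, pointer in mid green; positive = pointer end up (load too heavy: slide the poise outwards); stops at -0.12 and +0.12. Empty, it rests at -0.12. Near level, 10 mm of poise shift tilts it about 0.025; settles in 1 s. The pivot is 100 mm along y from the platform's centre; the red pointer, 0.3 m past it, shows against a white plate with a green band 22 mm high.

How it is judged:
At the end, for the whole second after the job is handed in: The yellow-capped oil bottle stands upright (within 10 degrees) on the scale's platform, its axis within 45 mm of the platform's centre, and the beam rests within 0.04 rad of level (the pointer inside the green band), released and at rest (horizontal distance between oil_mid and platform_top below 0.045 m and z of oil_mid in the frame of platform_top between 0.055 and 0.075 m and angle between oil_mid's own z axis and vertical below 0.17 rad and value of joint beam between -0.04 and 0.04 rad and velocity of joint beam between -0.05 and 0.05 rad/s); the robot touches nothing.
It also fails if it takes over 61 s, if anything falls off the work surface, if the arm or the gripper's body presses on something with over 40 N, if the wrist force passes 120 N, or if a joint passes its speed limit or range.

## Working session

There is one attempt and no reset: what is moved stays moved. The work goes in short steps, Python scripts to look and compute and a tool call to move; the robot and the scene stay as the last step left them, time stands still between calls to the robot, and variables do not carry over. Pictures are saved under pics/ and viewed, at most 10 in all, crops included, and the job is handed in when it is done.

Besides the shell and the picture viewer there is one more tool, called after "Call:" as name(argument=value, ...), one argument or row to a line, values as JSON. drive_tool: Moves the arm, as the interface text tells. Its arguments: {"type":"object","properties":{"rows":{"type":"array","items":{"type":"object","properties":{"dx":{"type":"number"},"dy":{"type":"number"},"dz":{"type":"number"},"wx":{"type":"number"},"wy":{"type":"number"},"wz":{"type":"number"},"hand":{"type":"number"}}}}},"required":["rows"]}

```bash
mkdir -p pics
cat > h.py <<'E'
import numpy as np, cv2
from workcell import bot
from scipy.spatial.transform import Rotation as R
def ray(name,u,v,obs=None):
    c=bot.get_calibration(name); f=240/np.tan(np.radians(c["vfov"])/2)
    x,y=(u-c["cx"]),(v-c["cy"])
    if name=="wrist":
        r=np.hypot(x,y); th=r/f; d=np.array([x/r*np.sin(th),-y/r*np.sin(th),-np.cos(th)])
        M=np.array(c["mount"]); Rw=R.from_quat(obs["tool_rot"]).as_matrix()
        return np.array(obs["eef_pos"])+Rw@M[:3,3], Rw@M[:3,:3]@d
    # NB any distortion ignored
    d=np.array([x/f,-y/f,-1]); d/=np.linalg.norm(d)
    return np.array(c["origin"]), np.array(c["rotation"]).reshape(3,3)@d
def tri(rs):
    A=np.zeros((3,3));b=np.zeros(3)
    for o,d in rs:
        P=np.eye(3)-np.outer(d,d);A+=P;b+=P@o
    p=np.linalg.solve(A,b); return p,[np.linalg.norm((np.eye(3)-np.outer(d,d))@(p-o)) for o,d in rs]
def atz(o,d,z): return o+d*(z-o[2])/d[2]
def snap(name,fn=None):
    im=bot.camera(name)
    if fn: cv2.imwrite("pics/"+fn,im[:,:,::-1])
    return im
E
python3 - <<'E'
from h import *
for n in ("scene","top","wrist"):
    print(n,bot.get_calibration(n))
    snap(n,n+"0.png")
    for t in ("oil_mid","platform_top","poise_knob","beam"):
        print(t,[(round(d["score"],2),np.round(d["extent"],1).tolist()) for d in bot.look_for(n,t)[:4]])
print(bot.get_obs()["clock"])
E
```

```text
scene {'vfov': 42.38296579120578, 'cx': 320.8692449739453, 'cy': 245.1496716003028, 'origin': array([ 1.0782275 , -0.05122737,  0.68777081]), 'rotation': array([0.26518448, 0.28553513, 0.68368686, 0.61702444])}
oil_mid [(0.95, [465.4, 262.5, 48.1, 87.3])]
platform_top [(0.69, [207.6, 294.2, 124.4, 95.8])]
poise_knob [(0.56, [363.9, 315.8, 32.8, 62.5])]
beam [(0.7, [406.1, 313.9, 277.8, 69.6])]
top {'vfov': 48.17266136267544, 'cx': 323.72813256029065, 'cy': 236.84021949526604, 'origin': array([ 0.40296035, -0.09138788,  0.92873256]), 'rotation': array([-0.04034254,  0.0660797 ,  0.71381804, -0.69603862])}
oil_mid [(0.8, [182.8, 296.2, 47.6, 38.2])]
platform_top []
poise_knob [(0.72, [272.4, 197.2, 25.0, 31.3])]
beam [(0.69, [242.9, 196.6, 199.7, 31.5])]
wrist {'vfov': 65.70646984690485, 'cx': 323.93165318216006, 'cy': 234.54683894559446, 'mount': array([[-6.68723481e-05,  9.47536873e-01,  3.19646476e-01,
         8.23191786e-02],
       [ 9.99999856e-01,  2.33452208e-04, -4.82821645e-04,
        -1.26165489e-03],
       [-5.32113487e-04,  3.19646397e-01, -9.47536753e-01,
        -1.30412869e-01],
       [ 0.00000000e+00,  0.00000000e+00,  0.00000000e+00,
         1.00000000e+00]])}
oil_mid [(0.68, [158.5, 450.5, 37.4, 59.0])]
platform_top []
poise_knob []
beam []
0.75
```

```bash
sed -i 's/np.array(c\["rotation"\]).reshape(3,3)@d/R.from_quat(c["rotation"]).as_matrix()@d/' h.py; python3 -c "
import cv2
a=cv2.imread('pics/top0.png');b=cv2.imread('pics/scene0.png')
cv2.imwrite('pics/wr.png',cv2.imread('pics/wrist0.png'))"
```

```text
(no output)
```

View pics/scene0.png

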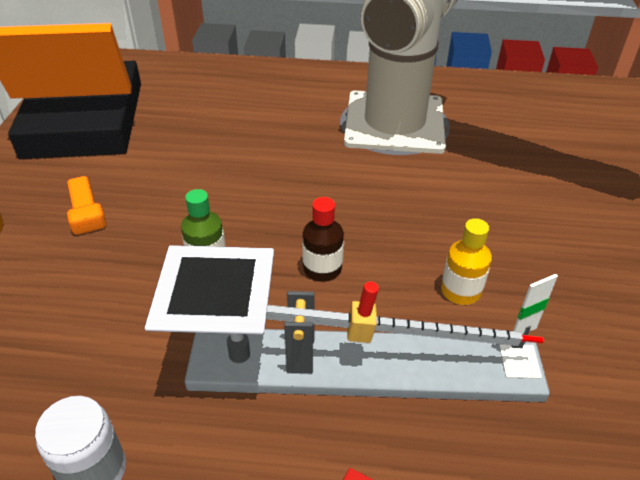

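View pics/top0.png

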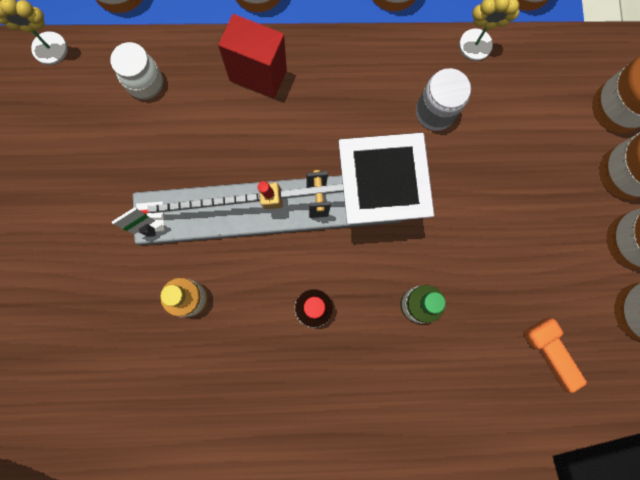

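The scene view shows the platform with corners at about (167,247), (274,248), (248,329) and (149,328), the red knob at (369,298), and the yellow cap at (475,235). The top view shows platform corners at (340,142), (424,135), (433,215) and (347,223), the knob at (266,190), and the yellow cap at (172,296).

Run:
```python
from h import *
S=cv2.imread('pics/scene0.png');T=cv2.imread('pics/top0.png')
def blob(im,lo,hi,box):
    h=cv2.cvtColor(im,cv2.COLOR_BGR2HSV);m=cv2.inRange(h,lo,hi);k=np.zeros_like(m);x0,y0,x1,y1=box;k[y0:y1,x0:x1]=m[y0:y1,x0:x1]
    n,l,s,c=cv2.connectedComponentsWithStats(k);i=1+s[1:,4].argmax();return c[i],s[i]
for nm,lo,hi,b1,b2 in (("cap",(26,150,60),(35,255,255),(455,215,500,248),(150,280,190,312)),("knob",(0,180,60),(8,255,255),(350,275,385,325),(250,175,285,210))):
    c1,s1=blob(S,lo,hi,b1);c2,s2=blob(T,lo,hi,b2);print(nm,c1,s1,c2,s2)
    print(tri([ray("scene",*c1),ray("top",*c2)]))
sc=[(167,247),(274,248),(248,329),(149,328)]  # order: match below
tc=[(347,223),(340,142),(424,135),(433,215)]
ps=[]
# scene: near robot=top; right=+y.   top: bottom=near robot, left=+y
for a,b in zip([(274,248),(167,247),(149,328),(248,329)],[(347,223),(433,215),(424,135),(340,142)]):
    p,e=tri([ray("scene",*a),ray("top",*b)]);ps.append(p);print("corner",p.round(4),np.round(e,4))
ps=np.array(ps);print("centre",ps.mean(0),[np.linalg.norm(ps[i]-ps[(i+1)%4]) for i in range(4)])
d=ps[0]+ps[3]-ps[1]-ps[2];print("yaw of y axis",np.degrees(np.arctan2(d[1],d[0])))
for nm,a,b in (("pointer",(541,339),(118,227)),("rod tip",(522,337),(153,209)),("oilfoot",(464,298),(189,298))):
    print(nm,tri([ray("scene",*a),ray("top",*b)]))
o,d=ray("top",*blob(T,(26,150,60),(35,255,255),(150,280,190,312))[0]);print("cap@.13",atz(o,d,.13),"@.116",atz(o,d,.116))
```

```text
Traceback (most recent call last):
ValueError: attempt to get argmax of an empty sequence
```

View pics/wrist0.png

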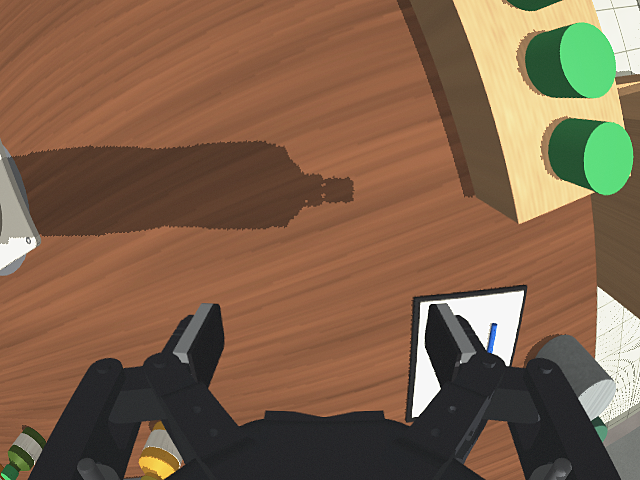

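The wrist view shows the fingers, and the golden bottle at the lower left edge (158,450). There's nothing else useful in it. I'll loosen the cap's colour threshold.

```bash
cat > m.py <<'E'
from h import *
S=cv2.imread('pics/scene0.png');T=cv2.imread('pics/top0.png')
def blob(im,lo,hi,box):
    h=cv2.cvtColor(im,cv2.COLOR_BGR2HSV);m=cv2.inRange(h,lo,hi);k=np.zeros_like(m);x0,y0,x1,y1=box;k[y0:y1,x0:x1]=m[y0:y1,x0:x1]
    n,l,s,c=cv2.connectedComponentsWithStats(k);i=1+s[1:,4].argmax();return c[i],s[i]
h=lambda im,u,v:cv2.cvtColor(im,cv2.COLOR_BGR2HSV)[v,u]
print(h(S,475,235),h(S,477,226),h(S,465,262),h(T,172,296),h(T,190,300))
Y=(26,150,60),(35,255,255)
Y=(25,150,60),(35,255,255)
for nm,lo,hi,b1,b2 in (("cap",*Y,(455,215,500,248),(150,280,186,312)),("knob",(0,180,60),(8,255,255),(350,275,385,325),(250,175,285,210))):
  try:
    c1,s1=blob(S,lo,hi,b1);c2,s2=blob(T,lo,hi,b2);print(nm,c1,s1,c2,s2)
    print(tri([ray("scene",*c1),ray("top",*c2)]))
  except Exception as e: print(e)
ps=[]
for a,b in zip([(274,248),(167,247),(149,328),(248,329)],[(347,223),(433,215),(424,135),(340,142)]):
    p,e=tri([ray("scene",*a),ray("top",*b)]);ps.append(p);print("corner",p.round(4),np.round(e,4))
ps=np.array(ps);print("centre",ps.mean(0),[np.linalg.norm(ps[i]-ps[(i+1)%4]).round(4) for i in range(4)])
d=ps[0]+ps[3]-ps[1]-ps[2];print("yaw of y axis",np.degrees(np.arctan2(d[1],d[0])))
for nm,a,b in (("cap hand",(475,235),(172,296)),("rod tip",(522,337),(153,209)),("green cap",(198,203),(433,303)),("red cap",(323,211),(315,308))):
    print(nm,tri([ray("scene",*a),ray("top",*b)]))
o=bot.get_obs();print(R.from_quat(o["tool_rot"]).as_matrix().round(3),o["eef_pos"])
E
python3 m.py
```

```text
[ 25 224 162] [ 28 232 253] [ 25 255 253] [ 26 140 244] [ 17 180 125]
cap [475.28321678 232.70104895] [463 219  26  29 572] [177.5 287.5] [177 287   2   2   2]
(array([0.4538725 , 0.09865147, 0.12429717]), [np.float64(0.0022789355004608496), np.float64(0.0022789355004608396)])
knob [367.78904665 297.71805274] [358 281  21  36 493] [265.54285714 189.53571429] [259 181  14  17 140]
(array([ 0.59649792, -0.0370344 ,  0.13870095]), [np.float64(0.000652136201816728), np.float64(0.0006521362018167077)])
corner [ 0.5403 -0.1565  0.1529] [0.0003 0.0003]
corner [ 0.5504 -0.287   0.1502] [0.002 0.002]
corner [ 0.6743 -0.2769  0.1482] [0.002 0.002]
corner [ 0.6661 -0.158   0.151 ] [0.008 0.008]
centre [ 0.6077696  -0.21959894  0.15055563] [np.float64(0.131), np.float64(0.1243), np.float64(0.1192), np.float64(0.1259)]
yaw of y axis 94.19471473567265
cap hand (array([0.44206455, 0.10584461, 0.11022305]), [np.float64(0.0017308419143656053), np.float64(0.0017308419143656933)])
rod tip (array([0.58428485, 0.15290909, 0.07380247]), [np.float64(0.004043219222265344), np.float64(0.0040432192222653275)])
green cap (array([ 0.42103349, -0.28635267,  0.11304726]), [np.float64(0.00012166474754126825), np.float64(0.00012166474754117664)])
red cap (array([ 0.41837512, -0.10697331,  0.11272406]), [np.float64(0.00023139077855519998), np.float64(0.00023139077855517586)])
[[-0.933  0.36   0.   ]
 [ 0.36   0.933  0.   ]
 [-0.     0.    -1.   ]] [0.18023904 0.46640589 0.24233513]
```

Call:
drive_tool(
  rows=[
    {"dx": -3.75,"dy": -2.4,"wz": -2.5},
    {"dx": -7.48,"dy": -4.83,"wz": -5},
    {"dx": -7.48,"dy": -4.83,"wz": -5},
    {"dx": -7.48,"dy": -4.83,"wz": -5},
    {"dx": -7.48,"dy": -4.83,"wz": -5},
    {"dx": -7.48,"dy": -4.83,"wz": -5},
    {"dx": -7.48,"dy": -4.83,"wz": -5},
    {"dx": -7.48,"dy": -4.83,"wz": -5},
    {"dx": -7.48,"dy": -4.83,"wz": -5},
    {"dx": -7.48,"dy": -4.83,"wz": -5},
    {"dx": -7.48,"dy": -4.83,"wz": -5},
    {"dx": -7.48,"dy": -4.83,"wz": -5},
    {"dx": -7.48,"dy": -4.83,"wz": -5},
    {"dx": -7.48,"dy": -4.83,"wz": -5},
  ],
)

```text
invalid input at $.rows[0]: expected keys dx, dy, dz, wx, wy, wz, hand
```

Run:
```python
from h import *
o=bot.get_obs();snap("wrist","w1.png")
print(o["clock"],o["eef_pos"],R.from_quat(o["tool_rot"]).as_matrix().round(3))
for t in ("oil_mid","poise_knob","platform_top","beam"): print(t,[(round(d["score"],2),np.round(d["extent"],1).tolist()) for d in bot.look_for("wrist",t)[:3]])
```

```text
0.75 [0.18023904 0.46640589 0.24233513] [[-0.933  0.36   0.   ]
 [ 0.36   0.933  0.   ]
 [-0.     0.    -1.   ]]
oil_mid [(0.97, [160.4, 449.8, 41.6, 60.4])]
poise_knob []
platform_top []
beam []
```

View pics/w1.png

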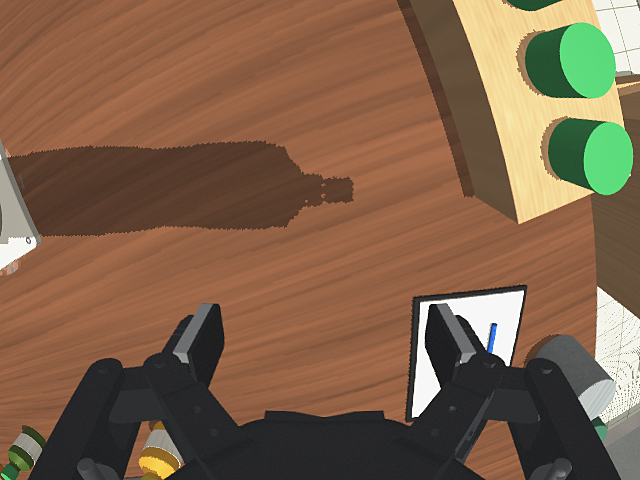

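The move was refused because every row needs all seven keys. The arm hasn't moved and the picture is unchanged.

Call:
drive_tool(
  rows=[
    {"dx": -3.75,"dy": -2.4,"dz": 0,"wx": 0,"wy": 0,"wz": -2.5,"hand": 85},
    {"dx": -7.48,"dy": -4.83,"dz": 0,"wx": 0,"wy": 0,"wz": -5,"hand": 85},
    {"dx": -7.48,"dy": -4.83,"dz": 0,"wx": 0,"wy": 0,"wz": -5,"hand": 85},
    {"dx": -7.48,"dy": -4.83,"dz": 0,"wx": 0,"wy": 0,"wz": -5,"hand": 85},
    {"dx": -7.48,"dy": -4.83,"dz": 0,"wx": 0,"wy": 0,"wz": -5,"hand": 85},
    {"dx": -7.48,"dy": -4.83,"dz": 0,"wx": 0,"wy": 0,"wz": -5,"hand": 85},
    {"dx": -7.48,"dy": -4.83,"dz": 0,"wx": 0,"wy": 0,"wz": -5,"hand": 85},
    {"dx": -7.48,"dy": -4.83,"dz": 0,"wx": 0,"wy": 0,"wz": -5,"hand": 85},
    {"dx": -7.48,"dy": -4.83,"dz": 0,"wx": 0,"wy": 0,"wz": -5,"hand": 85},
    {"dx": -7.48,"dy": -4.83,"dz": 0,"wx": 0,"wy": 0,"wz": -5,"hand": 85},
    {"dx": -7.48,"dy": -4.83,"dz": 0,"wx": 0,"wy": 0,"wz": -5,"hand": 85},
    {"dx": -7.48,"dy": -4.83,"dz": 0,"wx": 0,"wy": 0,"wz": -5,"hand": 85},
    {"dx": -7.48,"dy": -4.83,"dz": 0,"wx": 0,"wy": 0,"wz": -5,"hand": 85},
  ],
)

```text
clock: 2.3
eef_pos: [0.4412, 0.1076, 0.2423]
tool_rot: [-0.035, 0.999, 0.0, -0.0]
ft_force: [0.0, 0.7, 0.3]
grip_width: 0.0852
grasp_force: 0.0
```

Run:
```python
from h import *
o=bot.get_obs();snap("wrist","w2.png")
print(o["clock"],o["eef_pos"],R.from_quat(o["tool_rot"]).as_matrix().round(3))
for t in ("oil_mid","poise_knob","platform_top","beam"): print(t,[(round(d["score"],2),np.round(d["extent"],1).tolist()) for d in bot.look_for("wrist",t)[:3]])
```

```text
2.3 [0.44115524 0.10756286 0.24227653] [[-0.998 -0.07  -0.001]
 [-0.07   0.998  0.   ]
 [ 0.001  0.    -1.   ]]
oil_mid [(0.9, [321.4, 212.9, 65.6, 91.6])]
poise_knob [(0.48, [158.9, 347.9, 20.1, 25.3])]
platform_top [(0.87, [35.1, 370.1, 70.2, 104.0])]
beam [(0.84, [201.1, 354.8, 319.0, 34.6])]
```

View pics/w2.png

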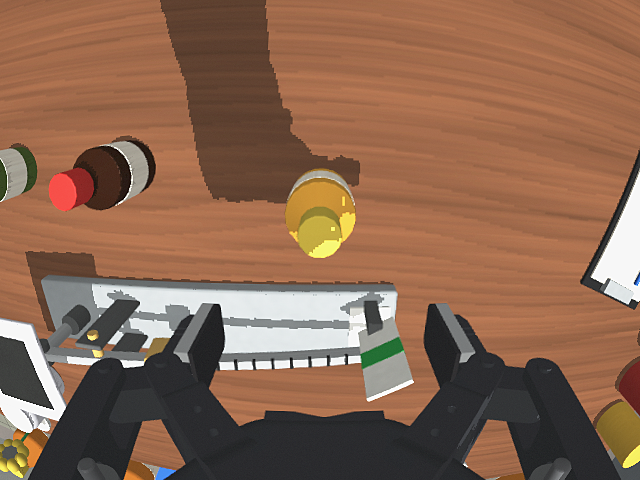

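The cap's top face shows near (320,239) in the wrist view, between and in front of the fingers. The white band plate is at (388,365), and the poise is behind the left finger at (157,347).

Run:
```python
from h import *
o=bot.get_obs()
w=[ray("wrist",320,239,o)]
print("top@.13",atz(*w[0],.13),"tri wrist+scene",tri(w+[ray("scene",477,226)]),"w+top",tri(w+[ray("top",172,295)]))
print("all",tri(w+[ray("scene",477,226),ray("top",172,295)]))
```

```text
top@.13 [0.44425817 0.10368002 0.13      ] tri wrist+scene (array([0.44464894, 0.10344142, 0.12873856]), [np.float64(0.00025999384689283177), np.float64(0.0002599938468928414)]) w+top (array([0.44302393, 0.10302498, 0.13198069]), [np.float64(0.0008066694505544699), np.float64(0.0008066694505544785)])
all (array([0.44380316, 0.10342922, 0.12839313]), [np.float64(0.0009981625113461854), np.float64(0.00029972959955087617), np.float64(0.0011009394754980814)])
```

Call:
drive_tool(
  rows=[
    {"dx": -0.05,"dy": -0.08,"dz": 0.5,"wx": 0,"wy": 0,"wz": 0,"hand": 85},
    {"dx": -0.05,"dy": -0.08,"dz": 1.2,"wx": 0,"wy": 0,"wz": 0,"hand": 80},
    {"dx": -0.05,"dy": -0.08,"dz": 1.9,"wx": 0,"wy": 0,"wz": 0,"hand": 70},
    {"dx": -0.05,"dy": -0.08,"dz": 2.4,"wx": 0,"wy": 0,"wz": 0,"hand": 60},
    {"dx": -0.05,"dy": -0.08,"dz": 2.72,"wx": 0,"wy": 0,"wz": 0,"hand": 55},
    {"dx": -0.05,"dy": -0.08,"dz": 2.72,"wx": 0,"wy": 0,"wz": 0,"hand": 55},
    {"dx": -0.05,"dy": -0.08,"dz": 2.72,"wx": 0,"wy": 0,"wz": 0,"hand": 25},
    {"dx": -0.05,"dy": -0.08,"dz": 2.72,"wx": 0,"wy": 0,"wz": 0,"hand": 20},
    {"dx": -0.05,"dy": -0.08,"dz": 2.72,"wx": 0,"wy": 0,"wz": 0,"hand": 20},
    {"dx": -0.05,"dy": -0.08,"dz": 2.72,"wx": 0,"wy": 0,"wz": 0,"hand": 20},
    {"dx": -0.05,"dy": -0.08,"dz": 2.72,"wx": 0,"wy": 0,"wz": 0,"hand": 20},
    {"dx": -0.05,"dy": -0.08,"dz": 2.72,"wx": 0,"wy": 0,"wz": 0,"hand": 20},
  ],
)

```text
clock: 3.75
eef_pos: [0.4458, 0.1031, 0.1075]
tool_rot: [-0.034, 0.999, 0.001, 0.001]
ft_force: [-1.0, 2.2, 6.1]
grip_width: 0.0308
grasp_force: 59.5
```

Call:
drive_tool(
  rows=[
    {"dx": 0,"dy": 0,"dz": -0.4,"wx": 0,"wy": 0,"wz": 0,"hand": 20},
    {"dx": 0,"dy": 0,"dz": -1.0,"wx": 0,"wy": 0,"wz": 0,"hand": 20},
    {"dx": 0,"dy": 0,"dz": -1.7,"wx": 0,"wy": 0,"wz": 0,"hand": 20},
    {"dx": 0,"dy": -0.1,"dz": -2.5,"wx": 0,"wy": 0,"wz": 0,"hand": 20},
    {"dx": -0.1,"dy": -0.3,"dz": -3.2,"wx": 0,"wy": 0,"wz": 0,"hand": 20},
    {"dx": -0.3,"dy": -0.7,"dz": -3.7,"wx": 0,"wy": 0,"wz": 0,"hand": 20},
    {"dx": -0.5,"dy": -1.2,"dz": -3.85,"wx": 0,"wy": 0,"wz": 0,"hand": 20},
    {"dx": -0.8,"dy": -1.9,"dz": -3.85,"wx": 0,"wy": 0,"wz": 0,"hand": 20},
    {"dx": -1.1,"dy": -2.6,"dz": -3.85,"wx": 0,"wy": 0,"wz": 0,"hand": 20},
    {"dx": -1.4,"dy": -3.3,"dz": -3.85,"wx": 0,"wy": 0,"wz": 0,"hand": 20},
    {"dx": -1.7,"dy": -4.0,"dz": -3.85,"wx": 0,"wy": 0,"wz": 0,"hand": 20},
    {"dx": -2.0,"dy": -4.7,"dz": -3.85,"wx": 0,"wy": 0,"wz": 0,"hand": 20},
    {"dx": -2.3,"dy": -5.4,"dz": -3.85,"wx": 0,"wy": 0,"wz": 0,"hand": 20},
    {"dx": -2.5,"dy": -6.0,"dz": -3.85,"wx": 0,"wy": 0,"wz": 0,"hand": 20},
    {"dx": -2.7,"dy": -6.4,"dz": -3.85,"wx": 0,"wy": 0,"wz": 0,"hand": 20},
    {"dx": -2.78,"dy": -6.6,"dz": -3.85,"wx": 0,"wy": 0,"wz": 0,"hand": 20},
    {"dx": -2.78,"dy": -6.67,"dz": -3.85,"wx": 0,"wy": 0,"wz": 0,"hand": 20},
    {"dx": -2.78,"dy": -6.67,"dz": -3.85,"wx": 0,"wy": 0,"wz": 0,"hand": 20},
    {"dx": -2.78,"dy": -6.67,"dz": -3.85,"wx": 0,"wy": 0,"wz": 0,"hand": 20},
  ],
)

```text
clock: 5.65
eef_pos: [0.6055, -0.2203, 0.2983]
tool_rot: [-0.034, 0.999, 0.0, -0.001]
ft_force: [0.3, -0.2, -3.4]
grip_width: 0.0307
grasp_force: 60.1
```

Run:
```python
from h import *
o=bot.get_obs();a=snap("wrist");b=snap("scene")
cv2.imwrite("pics/c3.png",np.hstack([cv2.resize(a,(400,300)),cv2.resize(b[150:420,120:520],(400,270))[:270].copy() if 0 else cv2.resize(b,(400,300))])[:,:,::-1])
cv2.imwrite("pics/w3.png",a[:,:,::-1]);cv2.imwrite("pics/s3.png",b[:,:,::-1])
print(o["clock"],o["eef_pos"],R.from_quat(o["tool_rot"]).as_matrix().round(3),o["grip_width"],o["ft_force"])
```

```text
5.65 [ 0.6054524  -0.22029937  0.29832044] [[-0.998 -0.068 -0.001]
 [-0.068  0.998  0.001]
 [ 0.001  0.001 -1.   ]] 0.03068163854069583 [ 0.34283117 -0.21094914 -3.41194662]
```

View pics/c3.png

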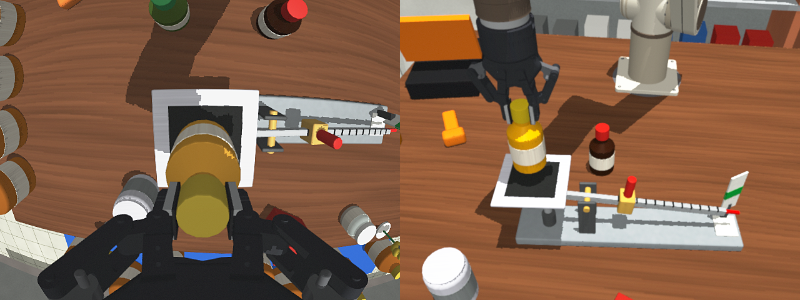

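The bottle hangs upright over the platform: grid column about 205 in the left picture and (530,150) in the right. Next I'll lower it slowly.

Call:
drive_tool(
  rows=[
    {"dx": 0,"dy": 0,"dz": 0.2,"wx": 0,"wy": 0,"wz": 0,"hand": 20},
    {"dx": 0,"dy": 0,"dz": 0.5,"wx": 0,"wy": 0,"wz": 0,"hand": 20},
    {"dx": 0,"dy": 0,"dz": 0.7,"wx": 0,"wy": 0,"wz": 0,"hand": 20},
    {"dx": 0,"dy": 0,"dz": 0.8,"wx": 0,"wy": 0,"wz": 0,"hand": 20},
    {"dx": 0,"dy": 0,"dz": 0.88,"wx": 0,"wy": 0,"wz": 0,"hand": 20},
    {"dx": 0,"dy": 0,"dz": 0.96,"wx": 0,"wy": 0,"wz": 0,"hand": 20},
    {"dx": 0,"dy": 0,"dz": 1.04,"wx": 0,"wy": 0,"wz": 0,"hand": 20},
    {"dx": 0,"dy": 0,"dz": 1.1,"wx": 0,"wy": 0,"wz": 0,"hand": 20},
    {"dx": 0,"dy": 0,"dz": 1.14,"wx": 0,"wy": 0,"wz": 0,"hand": 20},
    {"dx": 0,"dy": 0,"dz": 1.14,"wx": 0,"wy": 0,"wz": 0,"hand": 20},
  ],
)

```text
clock: 6.75
eef_pos: [0.6062, -0.2206, 0.243]
tool_rot: [-0.034, 0.999, 0.0, 0.001]
ft_force: [-2.7, 2.1, 3.3]
grip_width: 0.0306
grasp_force: 61.0
```

Call:
drive_tool(
  rows=[
    {"dx": 0,"dy": 0,"dz": 0.03,"wx": 0,"wy": 0,"wz": 0,"hand": 20},
    {"dx": 0,"dy": 0,"dz": 0.05,"wx": 0,"wy": 0,"wz": 0,"hand": 20},
    {"dx": 0,"dy": 0,"dz": 0.05,"wx": 0,"wy": 0,"wz": 0,"hand": 20},
  ],
)

```text
clock: 7.05
eef_pos: [0.6064, -0.2205, 0.2429]
tool_rot: [-0.034, 0.999, -0.0, 0.002]
ft_force: [-4.9, 4.8, 11.7]
grip_width: 0.0307
grasp_force: 61.8
```

Run:
```python
from h import *
b=snap("scene")
cv2.imwrite("pics/s4.png",cv2.resize(b[150:400,130:560],None,fx=1.8,fy=1.8)[:,:,::-1])
```

```text
(no output)
```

View pics/s4.png

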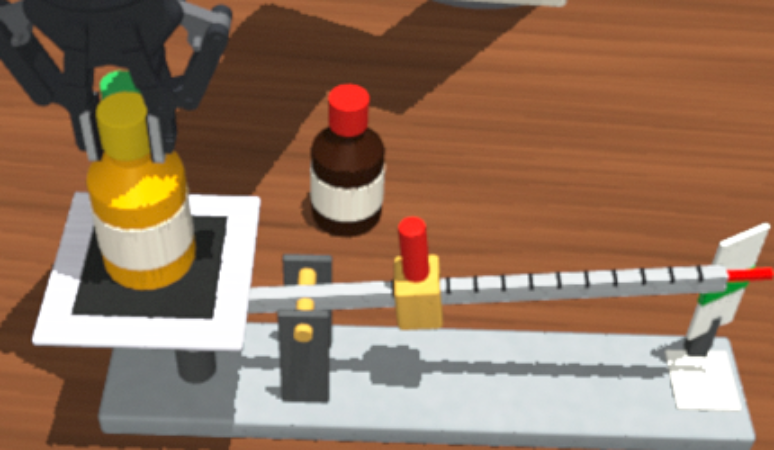

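The beam is up against its stop: the pointer at crop (748,275) is above the green band at (722,291). The platform is down and the bottle is upright on it, so I'll release.

Call:
drive_tool(
  rows=[
    {"dx": 0,"dy": 0,"dz": -0.06,"wx": 0,"wy": 0,"wz": 0,"hand": 20},
    {"dx": 0,"dy": 0,"dz": -0.06,"wx": 0,"wy": 0,"wz": 0,"hand": 35},
    {"dx": 0,"dy": 0,"dz": -0.06,"wx": 0,"wy": 0,"wz": 0,"hand": 60},
    {"dx": 0,"dy": 0,"dz": -0.06,"wx": 0,"wy": 0,"wz": 0,"hand": 60},
    {"dx": 0,"dy": 0,"dz": -0.06,"wx": 0,"wy": 0,"wz": 0,"hand": 60},
    {"dx": 0,"dy": 0,"dz": -0.3,"wx": 0,"wy": 0,"wz": 0,"hand": 60},
    {"dx": 0,"dy": 0,"dz": -0.8,"wx": 0,"wy": 0,"wz": 0,"hand": 60},
    {"dx": 0,"dy": 0,"dz": -1.4,"wx": 0,"wy": 0,"wz": 0,"hand": 60},
    {"dx": 0,"dy": 0.8,"dz": -1.6,"wx": 0,"wy": 0,"wz": 0,"hand": 50},
    {"dx": 0,"dy": 1.7,"dz": -1.6,"wx": 0,"wy": 0,"wz": 0,"hand": 40},
    {"dx": 0,"dy": 2.6,"dz": -1.6,"wx": 0,"wy": 0,"wz": 0,"hand": 36},
    {"dx": 0,"dy": 3.3,"dz": -1.6,"wx": 0,"wy": 0,"wz": 0,"hand": 36},
    {"dx": 0,"dy": 3.5,"dz": -1.4,"wx": 0,"wy": 0,"wz": 0,"hand": 36},
    {"dx": 0,"dy": 3.5,"dz": -1.0,"wx": 0,"wy": 0,"wz": 0,"hand": 36},
    {"dx": 0,"dy": 3.5,"dz": -1.0,"wx": 0,"wy": 0,"wz": 0,"hand": 36},
  ],
)

```text
clock: 8.6
eef_pos: [0.5931, -0.0454, 0.2877]
tool_rot: [-0.034, 0.999, 0.0, -0.002]
ft_force: [-1.1, 0.2, 0.4]
grip_width: 0.0361
grasp_force: 0.0
```

```bash
cat > k.py <<'E'
from h import *
from m2 import blob
o=bot.get_obs();W=snap("wrist");S=snap("scene");T=snap("top")
for n,i in (("w",W),("s",S),("t",T)): cv2.imwrite("pics/k_%s_%.2f.png"%(n,o["clock"]),i[:,:,::-1])
print(o["clock"],o["eef_pos"],R.from_quat(o["tool_rot"]).as_matrix().round(3).tolist(),o["grip_width"])
for n in ("wrist","scene","top"):
  for t in ("poise_knob","oil_mid"): print(n,t,[(round(d["score"],2),np.round(d["extent"],1).tolist()) for d in bot.look_for(n,t)[:2]])
RL,RH=(0,180,60),(8,255,255)
print("pointer",blob(S[:,:,::-1],RL,RH,(520,285,570,350)))
print("knob scene",blob(S[:,:,::-1],RL,RH,(340,255,490,330)))
E
sed -n '3,5p' m.py | sed '1i from h import *' > m2.py; cat m2.py; python3 k.py; python3 -c "
import cv2
from m2 import blob
S=cv2.imread('pics/scene0.png');print('empty pointer',blob(S,(0,180,60),(8,255,255),(520,285,570,350)))"
```

```text
from h import *
def blob(im,lo,hi,box):
    h=cv2.cvtColor(im,cv2.COLOR_BGR2HSV);m=cv2.inRange(h,lo,hi);k=np.zeros_like(m);x0,y0,x1,y1=box;k[y0:y1,x0:x1]=m[y0:y1,x0:x1]
    n,l,s,c=cv2.connectedComponentsWithStats(k);i=1+s[1:,4].argmax();return c[i],s[i]
8.6 [ 0.59313404 -0.04543812  0.28773416] [[-0.998, -0.069, -0.004], [-0.069, 0.998, 0.0], [0.004, 0.0, -1.0]] 0.03607649530704023
wrist poise_knob [(0.57, [327.2, 221.8, 39.4, 61.1])]
wrist oil_mid [(0.92, [81.5, 246.2, 135.7, 116.8])]
scene poise_knob [(0.86, [360.9, 302.6, 29.8, 61.1])]
scene oil_mid [(0.74, [207.3, 256.9, 58.0, 112.7])]
top poise_knob []
top oil_mid [(0.98, [390.2, 174.3, 53.9, 56.2])]
pointer (array([547.90751445, 302.10404624]), array([535, 298,  26,   9, 173], dtype=int32))
knob scene (array([359.51669941, 287.5481336 ]), array([351, 270,  17,  37, 509], dtype=int32))
empty pointer (array([533.24822695, 338.56028369]), array([522, 335,  23,   9, 141], dtype=int32))
```

Run:
```python
from h import *
from m2 import blob
o=bot.get_obs();W=cv2.imread("pics/k_w_8.60.png")
c,s=blob(W,(0,180,60),(8,255,255),(290,170,370,270));print(c,s)
print(tri([ray("wrist",*c,o),ray("scene",359.5,287.5)]))
x,y,w,h=s[:4]
# bottle: cap top in wrist
T=cv2.imread("pics/k_t_8.60.png")
crop=np.hstack([W[120:400,0:400],T[100:380,200:600]]);cv2.imwrite("pics/c5.png",crop)
```

```text
[320.28609272 234.64370861] [306 214  29  40 755]
(array([ 0.6001438 , -0.04918092,  0.15926622]), [np.float64(0.0008523251840430456), np.float64(0.0008523251840430548)])
```

View pics/c5.png

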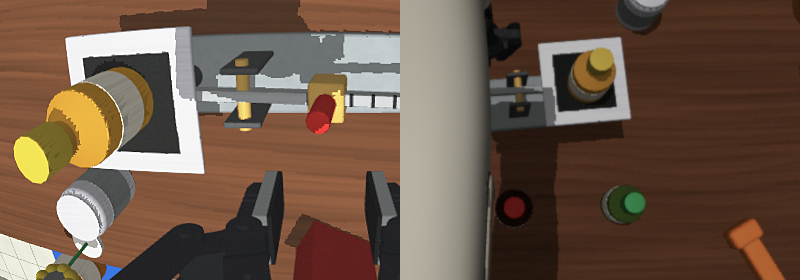

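The wrist view (left) shows the knob at (320,235), and the bottle standing upright with its foot near the middle of the platform. Next I'll straddle the knob with the fingers.

Call:
drive_tool(
  rows=[
    {"dx": -0.13,"dy": -0.08,"dz": 0.5,"wx": 0,"wy": 0,"wz": 0,"hand": 36},
    {"dx": -0.13,"dy": -0.08,"dz": 1.1,"wx": 0,"wy": 0,"wz": 0,"hand": 36},
    {"dx": -0.13,"dy": -0.08,"dz": 1.7,"wx": 0,"wy": 0,"wz": 0,"hand": 36},
    {"dx": -0.13,"dy": -0.08,"dz": 2.2,"wx": 0,"wy": 0,"wz": 0,"hand": 36},
    {"dx": -0.13,"dy": -0.08,"dz": 2.5,"wx": 0,"wy": 0,"wz": 0,"hand": 36},
    {"dx": -0.13,"dy": -0.08,"dz": 2.6,"wx": 0,"wy": 0,"wz": 0,"hand": 36},
    {"dx": -0.13,"dy": -0.08,"dz": 2.6,"wx": 0,"wy": 0,"wz": 0,"hand": 32},
  ],
)

```text
clock: 9.75
eef_pos: [0.6006, -0.0499, 0.1588]
tool_rot: [-0.034, 0.999, 0.0, -0.001]
ft_force: [-0.5, -0.3, 0.5]
grip_width: 0.0321
grasp_force: 0.0
```

Call:
drive_tool(
  rows=[
    {"dx": 0,"dy": 0.1,"dz": 0,"wx": 0,"wy": 0,"wz": 0,"hand": 32},
    {"dx": 0,"dy": 0.25,"dz": -0.02,"wx": 0,"wy": 0,"wz": 0,"hand": 32},
    {"dx": 0,"dy": 0.45,"dz": -0.04,"wx": 0,"wy": 0,"wz": 0,"hand": 32},
    {"dx": 0,"dy": 0.65,"dz": -0.06,"wx": 0,"wy": 0,"wz": 0,"hand": 32},
    {"dx": 0,"dy": 0.82,"dz": -0.08,"wx": 0,"wy": 0,"wz": 0,"hand": 32},
    {"dx": 0,"dy": 0.9,"dz": -0.1,"wx": 0,"wy": 0,"wz": 0,"hand": 32},
    {"dx": 0,"dy": 0.9,"dz": -0.1,"wx": 0,"wy": 0,"wz": 0,"hand": 32},
  ],
)

```text
clock: 10.45
eef_pos: [0.5978, -0.0037, 0.1646]
tool_rot: [-0.035, 0.999, 0.0, 0.0]
ft_force: [0.1, 1.4, 0.2]
grip_width: 0.0316
grasp_force: 0.0
```

```bash
cat > p.py <<'E'
from h import *
from m2 import blob
S=snap("scene")[:,:,::-1];o=bot.get_obs();cv2.imwrite("pics/p_%.2f.png"%o["clock"],S)
L,H=(0,180,60),(8,255,255)
c,s=blob(S,L,H,(515,285,575,350));print(o["clock"],"pointer",c.round(1),s,"tilt~",((320.3-c[1])/18.2*.12).round(4))
try: print("knob",*blob(S,L,H,(340,245,515,330)))
except Exception: print("knob hidden")
E
python3 p.py
```

```text
10.5 pointer [546.9 306.9] [534 303  25   8 168] tilt~ 0.0887
knob [393.44834308 288.18518519] [386 271  16  36 513]
```

Call:
drive_tool(
  rows=[
    {"dx": 0,"dy": -0.1,"dz": 0,"wx": 0,"wy": 0,"wz": 0,"hand": 32},
    {"dx": 0,"dy": -0.1,"dz": 0,"wx": 0,"wy": 0,"wz": 0,"hand": 32},
    {"dx": 0,"dy": -0.1,"dz": 0,"wx": 0,"wy": 0,"wz": 0,"hand": 32},
    {"dx": 0,"dy": -0.1,"dz": 0,"wx": 0,"wy": 0,"wz": 0,"hand": 32},
    {"dx": 0,"dy": -0.1,"dz": 0,"wx": 0,"wy": 0,"wz": 0,"hand": 32},
    {"dx": 0,"dy": -0.1,"dz": 0,"wx": 0,"wy": 0,"wz": 0,"hand": 32},
    {"dx": 0,"dy": -0.1,"dz": 0,"wx": 0,"wy": 0,"wz": 0,"hand": 32},
    {"dx": 0,"dy": -0.1,"dz": 0,"wx": 0,"wy": 0,"wz": 0,"hand": 32},
  ],
)

```text
clock: 11.3
eef_pos: [0.5982, -0.0099, 0.1643]
tool_rot: [-0.034, 0.999, 0.0, 0.0]
ft_force: [-0.8, -0.0, -0.9]
grip_width: 0.032
grasp_force: 0.0
```

```bash
python3 p.py
```

```text
11.35 pointer [546.6 307.8] [533 304  26   8 165] tilt~ 0.0821
knob [393.50873786 288.38252427] [386 271  16  37 515]
```

Call:
drive_tool(
  rows=[
    {"dx": 0,"dy": 0.1,"dz": 0,"wx": 0,"wy": 0,"wz": 0,"hand": 32},
    {"dx": 0,"dy": 0.25,"dz": 0,"wx": 0,"wy": 0,"wz": 0,"hand": 32},
    {"dx": 0,"dy": 0.42,"dz": 0.03,"wx": 0,"wy": 0,"wz": 0,"hand": 32},
    {"dx": 0,"dy": 0.58,"dz": 0.06,"wx": 0,"wy": 0,"wz": 0,"hand": 32},
    {"dx": 0,"dy": 0.7,"dz": 0.1,"wx": 0,"wy": 0,"wz": 0,"hand": 32},
    {"dx": 0,"dy": 0.78,"dz": 0.1,"wx": 0,"wy": 0,"wz": 0,"hand": 32},
    {"dx": 0,"dy": 0.78,"dz": 0.1,"wx": 0,"wy": 0,"wz": 0,"hand": 32},
    {"dx": 0,"dy": 0.66,"dz": 0.1,"wx": 0,"wy": 0,"wz": 0,"hand": 32},
    {"dx": 0,"dy": 0.66,"dz": 0.1,"wx": 0,"wy": 0,"wz": 0,"hand": 32},
    {"dx": 0,"dy": 0.66,"dz": 0.1,"wx": 0,"wy": 0,"wz": 0,"hand": 32},
    {"dx": 0,"dy": 0.66,"dz": 0.1,"wx": 0,"wy": 0,"wz": 0,"hand": 32},
    {"dx": 0,"dy": 0.66,"dz": 0.1,"wx": 0,"wy": 0,"wz": 0,"hand": 32},
    {"dx": 0,"dy": 0.66,"dz": 0.1,"wx": 0,"wy": 0,"wz": 0,"hand": 32},
    {"dx": 0,"dy": 0.66,"dz": 0.1,"wx": 0,"wy": 0,"wz": 0,"hand": 32},
    {"dx": 0,"dy": 0.66,"dz": 0.1,"wx": 0,"wy": 0,"wz": 0,"hand": 32},
  ],
)

```text
clock: 12.85
eef_pos: [0.596, 0.023, 0.1593]
tool_rot: [-0.034, 0.999, 0.0, -0.0]
ft_force: [0.4, -0.6, -1.0]
grip_width: 0.0317
grasp_force: 0.0
```

```bash
python3 p.py
```

```text
12.9 pointer [543.2 319.5] [531 316  24   8 158] tilt~ 0.0054
knob [420.82711198 293.83497053] [412 276  19  37 509]
```

Call:
drive_tool(
  rows=[
    {"dx": 0,"dy": 0,"dz": -0.2,"wx": 0,"wy": 0,"wz": 0,"hand": 34},
    {"dx": 0,"dy": 0,"dz": -0.6,"wx": 0,"wy": 0,"wz": 0,"hand": 36},
    {"dx": 0,"dy": 0,"dz": -1.2,"wx": 0,"wy": 0,"wz": 0,"hand": 36},
    {"dx": 0,"dy": 0,"dz": -2,"wx": 0,"wy": 0,"wz": 0,"hand": 36},
    {"dx": 1,"dy": 0,"dz": -2.4,"wx": 0,"wy": 0,"wz": 0,"hand": 36},
    {"dx": 1.6,"dy": 0,"dz": -2.4,"wx": 0,"wy": 0,"wz": 0,"hand": 36},
    {"dx": 2,"dy": 0,"dz": -2.4,"wx": 0,"wy": 0,"wz": 0,"hand": 36},
    {"dx": 2,"dy": 0,"dz": -2.4,"wx": 0,"wy": 0,"wz": 0,"hand": 36},
    {"dx": 2,"dy": 0,"dz": -2.4,"wx": 0,"wy": 0,"wz": 0,"hand": 36},
    {"dx": 2,"dy": 0,"dz": -2.4,"wx": 0,"wy": 0,"wz": 0,"hand": 36},
    {"dx": 2,"dy": 0,"dz": -2.4,"wx": 0,"wy": 0,"wz": 0,"hand": 36},
    {"dx": 2,"dy": 0,"dz": -2.4,"wx": 0,"wy": 0,"wz": 0,"hand": 36},
  ],
)

```text
clock: 14.1
eef_pos: [0.4968, 0.0163, 0.2788]
tool_rot: [-0.034, 0.999, 0.0, -0.0]
ft_force: [0.4, 1.4, 0.1]
grip_width: 0.0362
grasp_force: 0.0
```

```bash
python3 p.py
python3 - <<'E'
from h import *
import glob
a=snap("scene"); b=snap("top")
cv2.imwrite("pics/f.png",np.hstack([cv2.resize(a[200:400,130:580],(500,222)),cv2.resize(b[100:260,90:450],(300,133))[:133] if 0 else cv2.resize(b[100:260,90:450],(300,222))])[:,:,::-1])
E
```

```text
14.15 pointer [543.  319.5] [531 316  24   8 160] tilt~ 0.0051
knob [420.875      293.17578125] [412 276  19  36 512]
```

View pics/f.png

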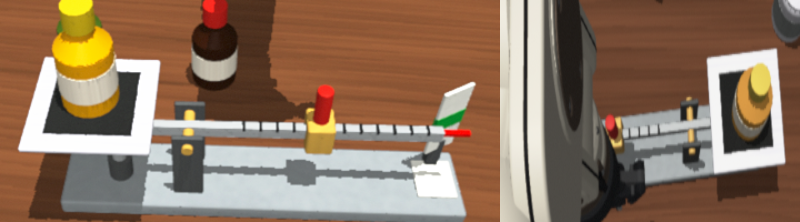

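The pointer's row is 319.5, midway between its two stop rows (302.1 and 338.6), which gives a tilt of about 0.005. The bottle stands upright near the middle of the platform at crop (88,85), and the gripper is clear.

```bash
python3 -c "
from workcell import bot
print(bot.job_done())"
```

```text
the job is handed in; nothing more can be done
None
```

The job is handed in at about 14 s of the 61 s allowed: the yellow-capped bottle stands upright near the middle of the platform, the beam is about 0.005 rad from level by the scene camera (limit 0.04), and the gripper is clear; the hand-in call gave no verdict.

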